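Line up the calibration weights on the rail by size

TASK

Line up the four calibration weights on the weight rail in order of size: stand one upright in the middle of each round rubber pad, the biggest on the pad next to the raised wooden end stop and each next one smaller, so that the smallest is on the pad farthest from the stop. Leave the lidded crucible that stands among the weights where it is.

Things in the scene. Friction and masses are not known exactly. Their poses are not given: they have to be found in the camera images.
- weight_s_center (a point): smallest calibration weight, brass-coloured, loose: upright cylinder 22 mm in diameter and 30 mm high with a narrower knob on top; 50 g. The straight body reaches up to about 18 mm above its foot. This point is its centre, 15 mm above its foot; its z axis points up
- weight_m_center (a point): second smallest calibration weight, grey metal, loose: same shape, 28 mm in diameter and 38 mm high; 100 g. The straight body reaches up to about 23 mm above its foot. This point is its centre, 19 mm above its foot; z up
- weight_l_center (a point): second biggest calibration weight, grey metal, loose: same shape, 35 mm in diameter and 46 mm high; 200 g. The straight body reaches up to about 28 mm above its foot. This point is its centre, 23 mm above its foot; z up
- weight_xl_center (a point): biggest calibration weight, grey metal, loose: same shape, 47 mm in diameter and 62 mm high; 500 g. The straight body reaches up to 38 mm above its foot. This point is its centre, 31 mm above its foot; z up
- crucible_center (a point): white porcelain crucible with a lid, loose, light, stands among the weights and is to stay where it is: 48 mm in diameter and 48 mm high, wider at the top. This point is its centre, 24 mm above its foot; z up
- pad_a_top (a point): one of four equal dark round rubber pads in a straight row, 60 mm apart, along a fixed flat aluminium rail (310 mm long, 60 mm wide, 12 mm high) lying on the table; a pad is 48 mm in diameter, 3 mm thick, fixed. This point is the centre of the pad's top face, 15 mm above the table. The pads' letters say nothing of their order in the row, which changes from start to start
- pad_b_top (a point): another of the four pads, the same. The rail and weights lie left of a tall fixed sieve shaker (0.7 m high, base x 0.47 to 0.85, y -0.30 to 0.0 m), round whose front the arm must swing drawn in.
- pad_c_top (a point): another of the four pads, the same
- pad_d_top (a point): another of the four pads, the same
- end_stop_top (a point): the raised end stop: a dark wooden block 12 mm thick, 56 mm long across the rail, 28 mm high, fixed upright on one end of the rail, in line with the pads, 53 mm from the centre of the nearest pad. Which end it is on changes from start to start; the other end has only a flat metal strip 2 mm high. This point is the centre of its top, 40 mm above the table
There are look-alikes about, which are no part of the job. What is shaped like the part that bears weight_xl_center but turquoise is not meant.

How it is judged:
At the end, for the whole second after the job is handed in: Counting from the end stop, the pads carry the biggest, second biggest, second smallest and smallest weight; each stands upright (within 0.12 rad) and at rest on its pad, its axis within 12 mm of the pad's centre; the crucible is within 15 mm of where it stood (horizontal distance between weight_xl_center and end_stop_top between 0.033 and 0.073 m and (horizontal distance between weight_xl_center and pad_a_top below 0.012 m or horizontal distance between weight_xl_center and pad_b_top below 0.012 m or horizontal distance between weight_xl_center and pad_c_top below 0.012 m or horizontal distance between weight_xl_center and pad_d_top below 0.012 m) and height (world z) of weight_xl_center between 0.042 and 0.05 m and angle between each of weight_xl_center, weight_l_center, weight_m_center, weight_s_center's own z axis and vertical below 0.12 rad and linear speed of each of weight_xl, weight_l, weight_m, weight_s below 0.02 m/s and horizontal distance between weight_l_center and end_stop_top between 0.093 and 0.133 m and (horizontal distance between weight_l_center and pad_a_top below 0.012 m or horizontal distance between weight_l_center and pad_b_top below 0.012 m or horizontal distance between weight_l_center and pad_c_top below 0.012 m or horizontal distance between weight_l_center and pad_d_top below 0.012 m) and height (world z) of weight_l_center between 0.034 and 0.042 m and horizontal distance between weight_m_center and end_stop_top between 0.153 and 0.193 m and (horizontal distance between weight_m_center and pad_a_top below 0.012 m or horizontal distance between weight_m_center and pad_b_top below 0.012 m or horizontal distance between weight_m_center and pad_c_top below 0.012 m or horizontal distance between weight_m_center and pad_d_top below 0.012 m) and height (world z) of weight_m_center between 0.03 and 0.038 m and horizontal distance between weight_s_center and end_stop_top between 0.213 and 0.253 m and (horizontal distance between weight_s_center and pad_a_top below 0.012 m or horizontal distance between weight_s_center and pad_b_top below 0.012 m or horizontal distance between weight_s_center and pad_c_top below 0.012 m or horizontal distance between weight_s_center and pad_d_top below 0.012 m) and height (world z) of weight_s_center between 0.026 and 0.034 m and distance of crucible_center from where it was at the start of the episode below 0.015 m); the robot touches nothing.
It fails at once if the crucible is pushed more than 15 mm from where it stood (distance of crucible_center from where it was at the start of the episode above 0.015 m).
It fails at once if the crucible is tipped over (angle between crucible_center's own z axis and vertical above 0.5 rad).
It also fails if it takes over 96 s, if anything falls off the work surface, if the arm or the gripper's body presses on something with over 40 N, if the wrist force passes 120 N, or if a joint passes its speed limit or range.

ROBOT

A 7-joint arm with a two-finger parallel gripper is mounted at the origin on a cart in front of the work surface, level with it; the furniture and walls round the work are solid. World frame = base frame: x ahead of the robot, y to its left, z up, the work surface at z = 0. Lengths are in m, angles in rad, forces in N, time in s.
With the tool pointing down it reaches from about 0.375 to 0.925 m from the base axis. Payload 3.1 kg.
Tool frame: the origin (TCP) lies midway between the tips of the shut fingers; the grasp point (between the pads) lies 19 mm behind it; z points along the fingers, y is the direction in which the jaws open and shut (so a half turn about z gives the same grasp; the last joint's range is limited). The gripper opens to 85 mm and grips with 20 to 120 N. Pads are 22 mm wide; open, the fingers measure 114 mm over their backs; the gripper's body (76 mm by 85 mm) begins 54 mm behind the grasp point. The pads swing forward as they close: fully open they stand 13 mm farther back than shut.
Start: joints at [1.064, 0.383, 0.044, 1.598, -0.018, 1.161, -0.05], TCP at [0.258, -0.596, 0.231] pointing down, gripper open.
Joint ranges: [-2.61, 2.61], [-0.41, 2.15], [-1.48, 1.57], [0, 2.5], [-1.57, 4.71], [0.05, 1.97], [-2.85, 2.85]. Speed limits (rad/s): [2.79, 2.79, 3.14, 3.14, 3.14, 3.14, 3.14].

INTERFACE

Orientations are given as a unit quaternion [x, y, z, w].
In Python, from plant import bot, vision gives the robot as it stands.
- The arm moves only by the shell command python3 -m handwheel 'ROWS' [FORCE]. ROWS is JSON, a list of rows, each a list of 5 numbers: the closure in counts, from 0 (fully open) to 255 (shut), then the shift along the tool's x, y, z in cm, then the turn about the tool's z in degrees. A call has 1 to 12 rows; each row shifts and turns the commanded pose from where the row before left it, along the tool's axes as they then stand; what a row does not reach is not made up. A row lasts 1/8 s, in which the tool goes at most 62.5 mm and 10.7 degrees, less where a joint would pass 70% of its speed; a pose out of reach is approached as far as the arm can. A call is refused whole if a number of a shift passes 6.25 or a number of a turn 10.7, either way. A call with a gripper value outside its range is refused whole. The fingers move at their own pace and stop on an object; FORCE is the grip in N (left out, the last holds). Time passes only in rows, so rows that do not move let the fingers close. It gives the time, the measured TCP pose, the force and the opening at its end, in the units of the state.
- bot.get_obs(): the state, without advancing time (a new reading comes with each control period).
- vision.read_camera(name): name is "side" or "top"; returns a dict with "frame" (384x512x3 uint8, red, green, blue), "fx", "fy", "cx", "cy" (pixels), "xyz" and "attitude" of the camera in the world. Camera axes: x right, y up, looking along -z (the intrinsics and any distortion apply to the point x, -y, -z); pixel columns grow to the right and rows downward; lengths in m; the calibration is good to about 2 mm. A picture is of the moment at which its call begins. There is no depth.
- bot.finish_job(): hands the job in, once; it reports no verdict.
The state is a dict: "time_s": time; "joint_positions": joint angles; "joint_vel": joint speeds; "tau": joint torques, N m; "ee_pos": TCP position; "orientation": TCP orientation; "contact_force": force on the tool from outside, world axes, zero at the start; "moment": the same for the moment, N m; "opening": finger opening in m.
Only numpy, scipy, OpenCV 4.12 (cv2) and the standard library are available. Lean on these libraries where they do the work, as an engineer would, in place of code of your own. Each camera call takes 0.05 s, during which the arm holds its last target.

## Working session

There is one attempt and no reset: what is moved stays moved. The work goes in short steps, Python scripts to look and compute and a shell command to move; the robot and the scene stay as the last step left them, time stands still between calls to the robot, and variables do not carry over. Pictures are saved under pics/ and viewed, and the job is handed in when it is done.

```bash
ls; mkdir -p pics; cat > h.py <<'E'
import numpy as np, cv2
from plant import bot, vision
from scipy.spatial.transform import Rotation as R
def snap(n,out):
    c=vision.read_camera(n); cv2.imwrite(out,c['frame'][:,:,::-1]); 
    np.save('cam_'+n+'.npy',{k:v for k,v in c.items()},allow_pickle=True); return c
def load(n): return np.load('cam_'+n+'.npy',allow_pickle=True).item()
def rot(c):
    a=np.array(c['attitude'],float)
    return a.reshape(3,3) if a.size==9 else R.from_quat(a).as_matrix()
def ray(c,u,v):
    d=np.array([(u-c['cx'])/c['fx'],-(v-c['cy'])/c['fy'],-1.]); return np.array(c['xyz']),rot(c)@d
def at(c,u,v,z):
    o,d=ray(c,u,v); t=(z-o[2])/d[2]; return o+t*d
def proj(c,p):
    q=rot(c).T@(np.array(p)-np.array(c['xyz'])); return c['cx']+c['fx']*q[0]/-q[2], c['cy']-c['fy']*q[1]/-q[2]
E
python3 - <<'E'
from h import *
for n in('top','side'):
    c=snap(n,f'pics/{n}0.png'); print({k:v for k,v in c.items() if k!='frame'})
o=bot.get_obs(); print(o)
E
```

```text
pics
{'fx': 479.5893931988813, 'fy': 479.5893931988813, 'cx': 253.26515132425976, 'cy': 192.78811300116465, 'xyz': array([0.41713906, 0.24555416, 0.9043601 ]), 'attitude': array([ 0.0557448 , -0.07094777, -0.69307102,  0.71520032])}
{'fx': 382.2002182509945, 'fy': 382.2002182509945, 'cx': 254.1426360848356, 'cy': 197.48995114407683, 'xyz': array([0.19735329, 0.87804244, 0.47051779]), 'attitude': array([-0.14168633,  0.4949105 ,  0.82659008, -0.2274586 ])}
{'time_s': 0.1, 'joint_positions': array([ 1.06419295,  0.38375514,  0.04383735,  1.59940908, -0.01793134,
        1.16123993, -0.04990523]), 'joint_vel': array([ 1.69461464e-03, -1.47418033e-03,  1.56322291e-03, -2.67541052e-03,
        3.36238231e-05,  8.84672676e-04, -4.02318338e-04]), 'tau': array([ 2.37449800e-03, -4.34729970e+01,  1.02907173e+00, -2.50456917e+01,
        1.08132200e-02,  5.43769071e-03,  3.97755650e-05]), 'ee_pos': array([ 0.25804629, -0.59564321,  0.23001522]), 'orientation': array([ 9.79175640e-01,  2.03011338e-01, -2.93437397e-04, -1.17346319e-03]), 'contact_force': array([0.68656171, 0.68044043, 0.51742662]), 'moment': array([ 0.01869414, -0.07420652,  0.01970706]), 'opening': 0.08554809301911093}
```

View pics/top0.png

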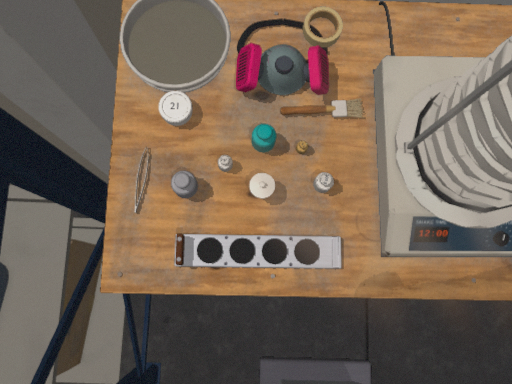

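View pics/side0.png

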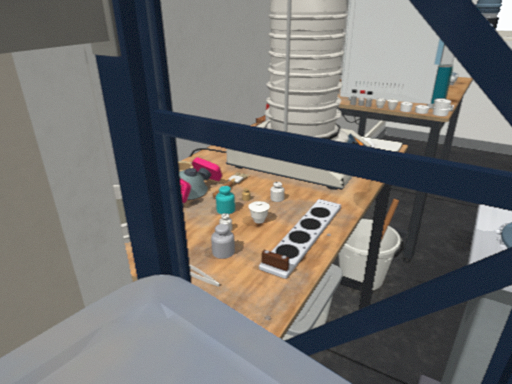

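```bash
python3 - <<'E'
from h import *
c=load('top'); f=c['frame'][:,:,::-1]
cv2.imwrite('pics/topc.png',cv2.resize(f[110:280,130:350],None,fx=3.6,fy=3.5,interpolation=cv2.INTER_CUBIC))
s=load('side')['frame'][:,:,::-1]
cv2.imwrite('pics/sidec.png',cv2.resize(s[150:290,170:350],None,fx=4.2,fy=4.2,interpolation=cv2.INTER_CUBIC))
for n,u,v,z in [('stop',181,249,.04),('p1',210,250,.015),('p2',242,251,.015),('p3',274,251,.015),('p4',307,251,.015),('xl',184,182,.04),('m?',225,162,.03),('l?',324,181,.03),('s',302,147,.02),('cru',262,185,.048),('teal',264,137,.05)]:
    print(n,at(c,u,v,z).round(4))
E
```

```text
stop [0.4678 0.3554 0.04  ]
p1 [0.4691 0.3052 0.015 ]
p2 [0.469  0.2463 0.015 ]
p3 [0.4708 0.1873 0.015 ]
p4 [0.4727 0.1262 0.015 ]
xl [0.59   0.3567 0.04  ]
m? [0.6328 0.2836 0.03  ]
l? [0.6028 0.0975 0.03  ]
s [0.6699 0.1383 0.02  ]
cru [0.5877 0.2139 0.048 ]
teal [0.6779 0.2126 0.05  ]
```

View pics/topc.png

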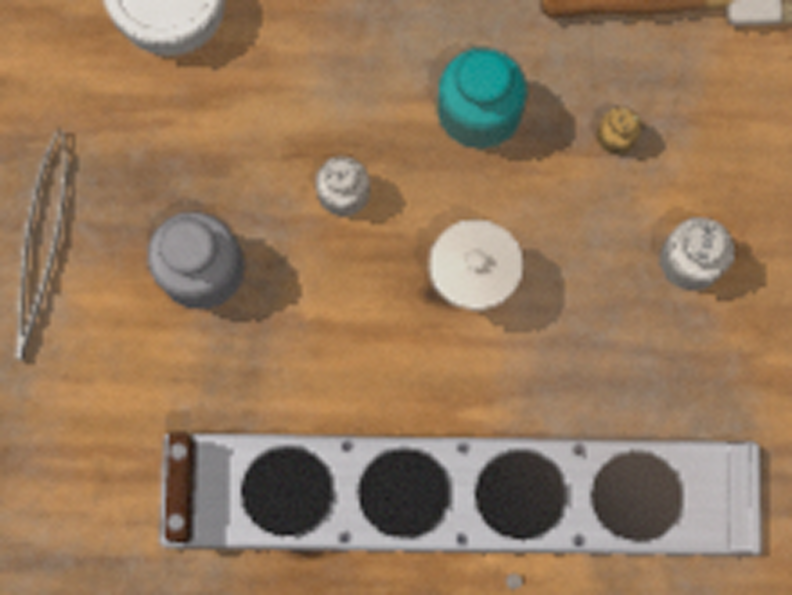

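View pics/sidec.png

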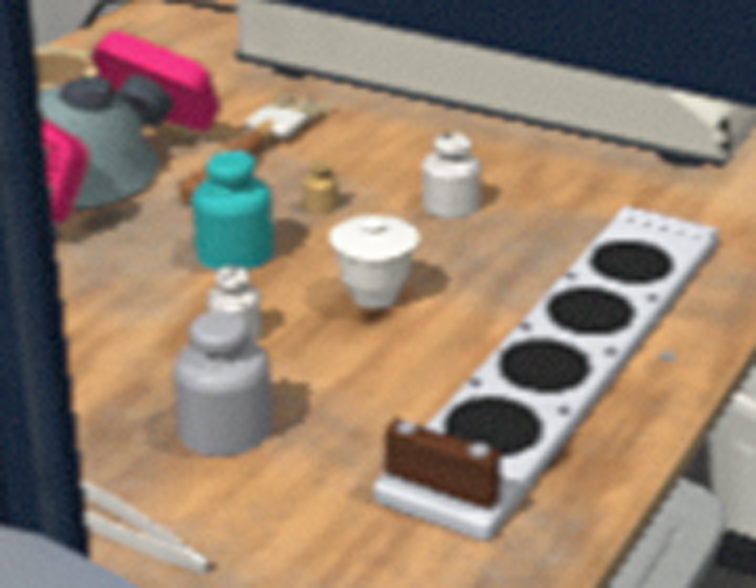

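The stop is the dark wooden block at the rail's left end, px (181,249). Counting away from it, the pads are at (210,250), (242,251), (274,251) and (307,251).

- **XL candidates:** grey (184,182) and turquoise (264,137). The grey one is meant, since turquoise is excluded.
- **Other weights:** M is the small grey one (225,162), L is the mid grey one (324,181), and S is the brass one (302,147).
- **Crucible:** (262,185).

The enlarged crops confirm this. Next I'll fit the positions with the size models in both views.

```bash
cat >> h.py <<'E'
from scipy.optimize import least_squares
SZ={'xl':(.047,.062,.038),'l':(.035,.046,.028),'m':(.028,.038,.023),'s':(.022,.030,.018)}
def hull(c,x,y,name,z0=0):
    d,h,b=SZ[name]; t=np.linspace(0,2*np.pi,60); P=[]
    for r,z in((d/2,0),(d/2,b),(d*.29,h)):
        P+=[proj(c,(x+r*np.cos(a),y+r*np.sin(a),z+z0)) for a in t]
    P=np.array(P); return np.array([P[:,0].min(),P[:,0].max(),P[:,1].min(),P[:,1].max()])
def fit(c,name,bb,g,z0=0):
    f=lambda p:hull(c,p[0],p[1],name,z0)-bb
    r=least_squares(f,g); return r.x,r.fun
E
python3 - <<'E'
from h import *
c=load('top'); s=load('side')
def T(b): x0,x1,y0,y1=b; return np.array([130+x0/3.6,130+x1/3.6,110+y0/3.5,110+y1/3.5])-.5
def S(b): x0,x1,y0,y1=b; return np.array([170+x0/4.2,170+x1/4.2,150+y0/4.2,150+y1/4.2])-.5
obs={'xl':((148,244,211,309),(174,271,313,453),(.59,.357)),'m':((315,369,156,216),None,(.633,.284)),'l':((662,735,217,291),(422,481,131,217),(.60,.0975)),'s':((599,641,107,155),(302,340,166,213),(.67,.138))}
for n,(b,b2,g) in obs.items():
    x,f=fit(c,n,T(b),g); print(n,'top',x.round(4),f.round(1))
    if b2: x,f=fit(s,n,S(b2),g); print(n,'side',x.round(4),f.round(1))
for p,q in(((287,491),(495,428)),((404,493),(545,365)),((521,494),(591,310)),((637,495),(632,261))):
    print('pad',at(c,129.5+p[0]/3.6,109.5+p[1]/3.5,.015).round(4),at(s,169.5+q[0]/4.2,149.5+q[1]/4.2,.015).round(4))
for u,v in((281,110),(300,109),(335,108)): print('brush',at(c,u,v,.01).round(3))
print('shaker corner',at(c,381,255,.0).round(3),at(c,378,58,.1).round(3))
E
```

```text
xl top [0.5904 0.3588] [-0.4  0.4 -0.3  0.3]
xl side [0.5898 0.36  ] [-0.4  0.4 -1.4  1.2]
m top [0.6359 0.2852] [-0.  0.  0. -0.]
l top [0.6039 0.096 ] [-0.3  0.3  0.1 -0.1]
l side [0.6042 0.0968] [ 0.2 -0.2 -0.2  0.2]
s top [0.6731 0.1376] [-0.4  0.4  0.1 -0.1]
s side [0.6704 0.1426] [ 0.2 -0.2 -1.2  1.1]
pad [0.4694 0.3067 0.015 ] [0.4665 0.3108 0.015 ]
pad [0.4702 0.2469 0.015 ] [0.4688 0.2501 0.015 ]
pad [0.4715 0.1869 0.015 ] [0.47  0.19  0.015]
pad [0.4728 0.1272 0.015 ] [0.4712 0.1304 0.015 ]
brush [0.746 0.179 0.01 ]
brush [0.75  0.142 0.01 ]
brush [0.754 0.073 0.01 ]
shaker corner [ 0.47  -0.016  0.   ] [0.819 0.012 0.1  ]
```

```bash
python3 -m handwheel '[[60,0,-5.2,0,0],[60,0,-5.2,0,0],[60,0,-5.2,0,0],[60,0,-5.2,0,0],[60,0,-5.2,0,0],[60,0,0,0,-3.7],[60,0,0,0,0]]' 40
```

```text
time_s: 0.98
ee_pos: [0.1547, -0.3572, 0.2311]
orientation: [0.972, 0.234, 0.0, 0.0]
contact_force: [-0.4, 0.4, 0.6]
opening: 0.065
```

```bash
python3 -m handwheel '[[60,5.0,0,0,-7.4],[60,5.0,0,0,-7.4],[60,5.0,0,0,-7.4],[60,5.0,0,0,-7.4],[60,5.0,0,0,-7.4],[60,0,0,0,0]]'
```

```text
time_s: 1.72
ee_pos: [0.3411, -0.1906, 0.2317]
orientation: [0.845, 0.534, 0.001, 0.0]
contact_force: [-0.2, -1.3, 0.4]
opening: 0.065
```

```bash
python3 -m handwheel '[[60,5.0,0,0,-7.4],[60,5.0,0,0,-7.4],[60,5.0,0,0,-7.4],[60,5.0,0,0,-3.8],[60,5,0,0,0],[60,5,0,0,0],[60,5,0,0,0],[60,5,0,0,0],[60,5,0,0,0],[60,0,0,0,0]]'; python3 -c "
from h import *
o=bot.get_obs();print(o['ee_pos'],R.from_quat(o['orientation']).as_matrix().round(4))"
```

```text
time_s: 2.98
ee_pos: [0.388, 0.2521, 0.232]
orientation: [0.705, 0.71, 0.002, -0.002]
contact_force: [0.2, -0.9, -0.2]
opening: 0.0653
[0.38795138 0.25207677 0.23200871] [[-7.3e-03  1.0e+00 -2.0e-04]
 [ 1.0e+00  7.3e-03  4.7e-03]
 [ 4.7e-03 -2.0e-04 -1.0e+00]]
```

```bash
python3 -m handwheel '[[0,5.3,5,0,0],[0,5.4,5,0,0],[0,0,5.1,0,0],[0,0,5.1,0,0],[0,0,0,4,0],[0,0,0,3,0],[0,0,0,0,0],[0,0,0,0,0]]'; python3 -c "
from h import *
o=bot.get_obs();print(o['ee_pos'])
snap('top','pics/t1.png');snap('side','pics/s1.png')"
```

```text
time_s: 3.98
ee_pos: [0.5762, 0.3388, 0.1621]
orientation: [0.707, 0.707, 0.0, 0.0]
contact_force: [0.4, 0.0, 0.2]
opening: 0.0854
[0.57624856 0.33877852 0.16211566]
```

View pics/s1.png

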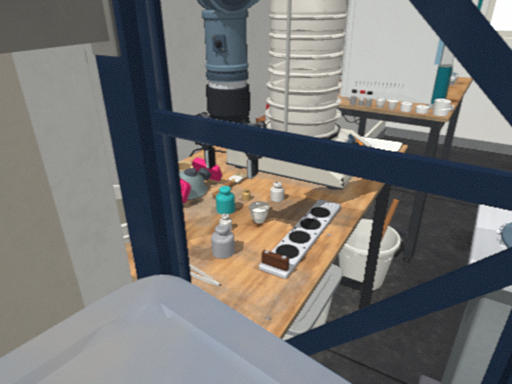

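View pics/t1.png

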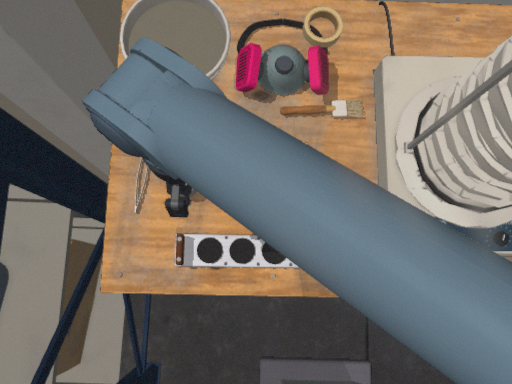

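```bash
python3 -m handwheel '[[0,2.0,1.4,0,0],[0,0,0,0,0],[0,0,0,4,0],[0,0,0,0,0]]'
```

```text
time_s: 4.58
ee_pos: [0.587, 0.3568, 0.1185]
orientation: [0.706, 0.708, -0.004, -0.0]
contact_force: [-1.0, -0.5, -0.9]
opening: 0.0854
```

```bash
python3 -m handwheel '[[0,0.2,0.3,3,0],[0,0,0,3,0],[0,0,0,3,0],[0,0,0,2.1,0],[0,0,0,0,0],[0,0,0,0,0]]'
```

```text
time_s: 5.32
ee_pos: [0.5929, 0.3624, 0.012]
orientation: [0.706, 0.708, 0.001, 0.0]
contact_force: [1.4, -0.1, -0.7]
opening: 0.0858
```

```bash
python3 -c "
from h import *
c=snap('side','pics/s2.png');cv2.imwrite('pics/s2c.png',cv2.resize(c['frame'][150:290,170:350,::-1],None,fx=4.2,fy=4.2,interpolation=cv2.INTER_CUBIC))"
```

```text
(no output)
```

View pics/s2c.png

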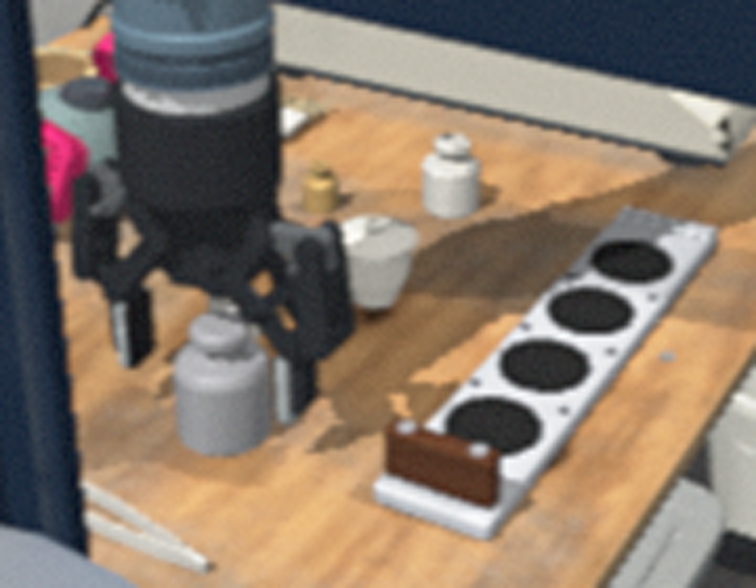

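The fingers straddle XL, with their tips at about crop (130,360) and (290,420). I'll read the settled pose.

```bash
python3 -c "
from h import *
for i in range(3): print(bot.get_obs()['ee_pos'].round(4))"; python3 -m handwheel '[[0,0,0,0.4,0],[0,0,0,0,0]]';python3 -m handwheel '[[0,0,0,0,0],[0,0,0,0,0]]'
```

```text
[0.5931 0.3626 0.0123]
[0.5931 0.3626 0.0123]
[0.5931 0.3626 0.0123]
time_s: 5.62
ee_pos: [0.5921, 0.3615, 0.0066]
orientation: [0.706, 0.708, 0.0, 0.0]
contact_force: [-0.3, -0.4, -0.3]
opening: 0.0855
time_s: 5.88
ee_pos: [0.592, 0.3616, 0.0064]
orientation: [0.706, 0.708, 0.0, 0.0]
contact_force: [0.3, -0.3, 0.6]
opening: 0.0856
```

```bash
python3 -m handwheel '[[0,-0.2,-0.2,0,0],[120,0,0,0,0],[180,0,0,0,0],[255,0,0,0,0],[255,0,0,0,0],[255,0,0,0,0],[255,0,0,0,0],[255,0,0,0,0]]' 90
```

```text
time_s: 6.88
ee_pos: [0.5902, 0.36, 0.0069]
orientation: [0.706, 0.708, 0.0, -0.0]
contact_force: [-0.4, -0.4, 5.7]
opening: 0.0447
```

```bash
python3 -m handwheel '[[255,0,0,-2,0],[255,0,0,-3,0],[255,0,0,-3,0],[255,0,0,-2,0],[255,0,0,0,0],[255,0,0,0,0]]'; python3 -c "
from h import *
c=snap('side','pics/s3.png');cv2.imwrite('pics/s3c.png',cv2.resize(c['frame'][110:290,170:350,::-1],None,fx=3.3,fy=3.3,interpolation=cv2.INTER_CUBIC))"
```

```text
time_s: 7.62
ee_pos: [0.5891, 0.3584, 0.1046]
orientation: [0.706, 0.708, -0.001, -0.0]
contact_force: [0.0, -0.2, -5.6]
opening: 0.0445
```

View pics/s3c.png

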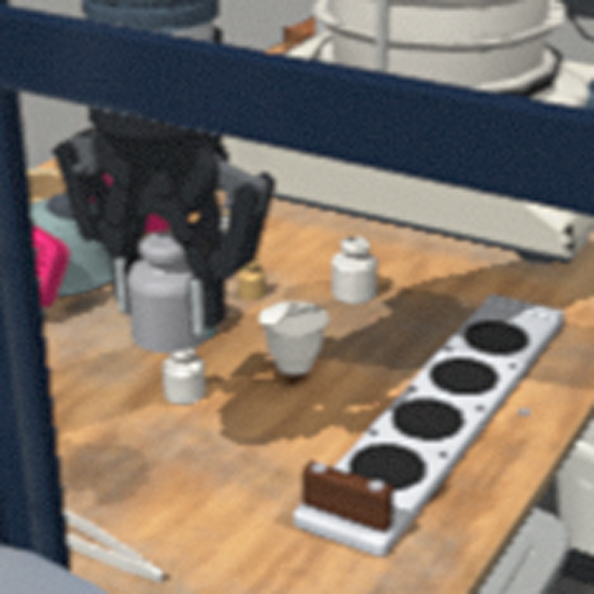

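XL is held upright, at crop (165,300). Next stop is the pad beside the stop.

```bash
python3 -m handwheel '[[255,-1,-2.4,0,0],[255,-1,-2.4,0,0],[255,-1,-2.4,0,0],[255,-1,-2.4,0,0],[255,-1,-2.4,0,0],[255,0,0,3,0],[255,0,0,2.0,0],[255,0,0,0,0],[255,0,0,0,0],[255,0,0,0,0],[255,0,0,0,0]]'; python3 -c "
from h import *
c=snap('side','pics/s4.png');cv2.imwrite('pics/s4c.png',cv2.resize(c['frame'][150:290,170:350,::-1],None,fx=4.2,fy=4.2,interpolation=cv2.INTER_CUBIC))
c=snap('top','pics/t4.png')"
```

```text
time_s: 9.05
ee_pos: [0.4708, 0.3098, 0.0571]
orientation: [0.706, 0.708, 0.001, 0.0]
contact_force: [-0.7, -0.9, -4.9]
opening: 0.0447
```

View pics/s4c.png

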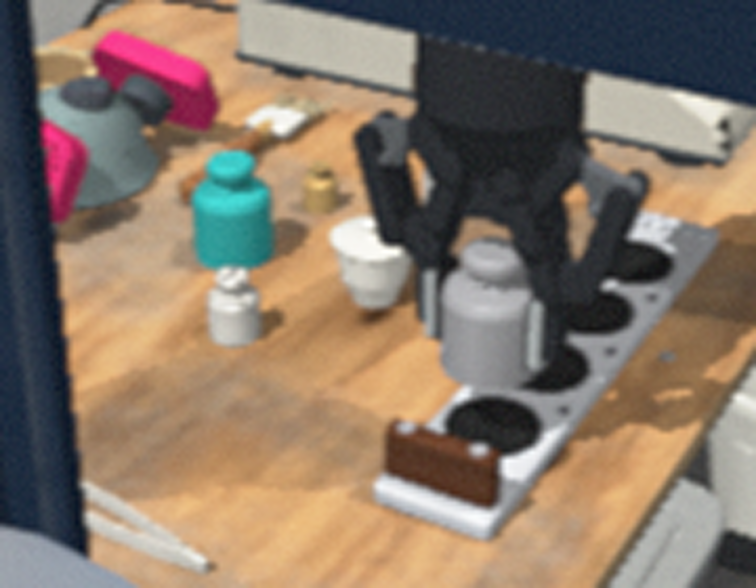

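```bash
python3 - <<'E'
from h import *
s=load('side')
for n,p in(('pad top',(.4694,.3067)),('pad side',(.4665,.3108)),('tcp',(.4708,.3098))):
    b=hull(s,*p,'xl',.050); print(n,((b[:2]-169.5)*4.2).round(0),((b[2:]-149.5)*4.2).round(0))
E
```

```text
pad top [446. 550.] [231. 389.]
pad side [447. 552.] [236. 396.]
tcp [440. 544.] [233. 392.]
```

```bash
python3 -m handwheel '[[255,-0.2,-0.2,1,0],[255,0,0,1,0],[255,0,0,0.8,0],[255,0,0,0,0],[255,0,0,0,0],[255,0,0,0,0],[255,0,0,0,0]]'
```

```text
time_s: 10.02
ee_pos: [0.4684, 0.3075, 0.0286]
orientation: [0.706, 0.708, 0.0, 0.0]
contact_force: [-0.3, 0.3, -5.3]
opening: 0.0442
```

```bash
python3 -m handwheel '[[255,0,0,0.4,0],[255,0,0,0,0],[255,0,0,0.2,0],[255,0,0,0,0],[255,0,0,0,0]]'
```

```text
time_s: 10.65
ee_pos: [0.4681, 0.3073, 0.0223]
orientation: [0.706, 0.708, 0.0, -0.0]
contact_force: [-0.4, -0.3, -4.6]
opening: 0.0445
```

```bash
python3 -m handwheel '[[255,0,0,0.1,0],[255,0,0,0,0],[255,0,0,0,0],[255,0,0,0.1,0],[255,0,0,0,0],[255,0,0,0,0]]'
```

```text
time_s: 11.4
ee_pos: [0.4683, 0.3074, 0.0218]
orientation: [0.706, 0.708, -0.0, 0.001]
contact_force: [-2.8, -3.8, 8.5]
opening: 0.0446
```

```bash
python3 -m handwheel '[[100,0,0,-0.1,0],[60,0,0,0,0],[0,0,0,0,0],[0,0,0,0,0],[0,0,0,0,0],[0,0,0,-3,0],[0,0,0,-5,0],[0,0,0,-3,0],[0,0,0,-2,0],[0,0,0,0,0],[0,0,0,0,0]]' 40; python3 -c "
from h import *
c=snap('side','pics/s5.png');cv2.imwrite('pics/s5c.png',cv2.resize(c['frame'][150:290,170:350,::-1],None,fx=4.2,fy=4.2,interpolation=cv2.INTER_CUBIC))
c=snap('top','pics/t5.png')"
```

```text
time_s: 12.78
ee_pos: [0.4674, 0.3064, 0.1499]
orientation: [0.706, 0.708, -0.001, -0.0]
contact_force: [-1.0, -0.5, 0.3]
opening: 0.0856
```

View pics/s5c.png

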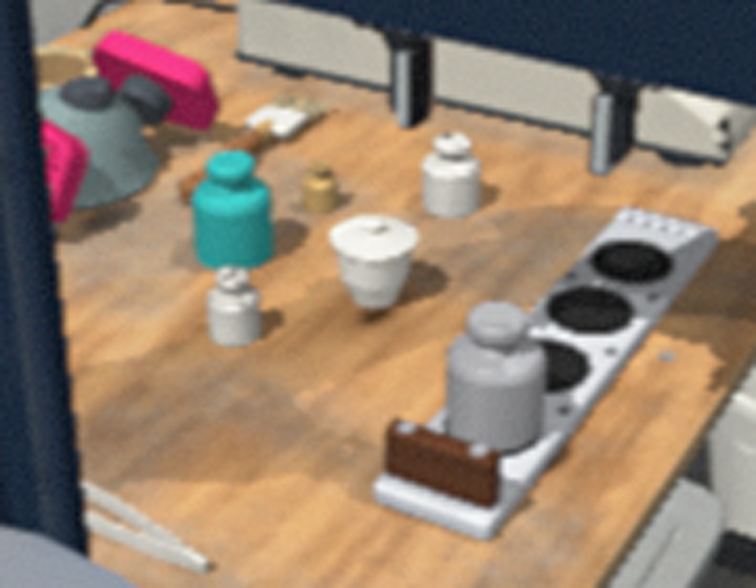

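View pics/t5.png

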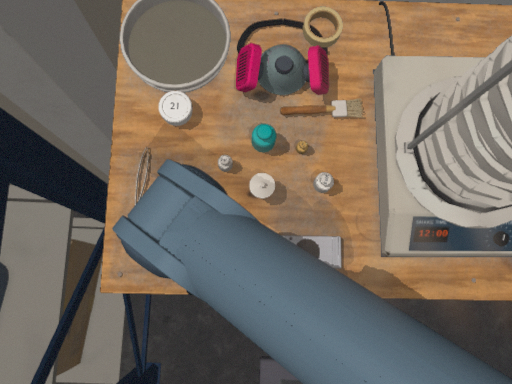

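XL stands upright on the first pad, side crop (497,375). Next is M.

```bash
python3 - <<'E'
from h import *
s=load('side');b=(208,262,267,346)
print(fit(s,'m',np.array([170+b[0]/4.2,170+b[1]/4.2,150+b[2]/4.2,150+b[3]/4.2])-.5,(.635,.285)))
E
python3 -m handwheel '[[60,-0.5,4.2,0,0],[60,-0.5,4.2,0,0],[60,-0.5,4.2,0,0],[60,-0.6,4.2,0,0],[60,0,0,4,0],[60,0,0,0,0],[60,0,0,0,0],[60,0,0,0,0]]'
```

```text
(array([0.63475911, 0.28585404]), array([-0.00927575,  0.00902969, -0.43594174,  0.39869569]))
time_s: 13.88
ee_pos: [0.6362, 0.288, 0.1131]
orientation: [0.706, 0.708, 0.001, 0.0]
contact_force: [-0.2, -0.6, 1.2]
opening: 0.0654
```

```bash
python3 -m handwheel '[[60,-0.2,-0.1,3,0],[60,0,0,3,0],[60,0,0,3,0],[60,0,0,1.2,0],[60,0,0,0,0],[60,0,0,0,0],[60,0,0,0,0]]'; python3 -c "
from h import *
c=snap('side','pics/s6.png');cv2.imwrite('pics/s6c.png',cv2.resize(c['frame'][150:290,170:350,::-1],None,fx=4.2,fy=4.2,interpolation=cv2.INTER_CUBIC))"
```

```text
time_s: 14.75
ee_pos: [0.6363, 0.2854, 0.0111]
orientation: [0.706, 0.708, 0.001, 0.0]
contact_force: [0.3, -0.0, 0.5]
opening: 0.0654
```

View pics/s6c.png

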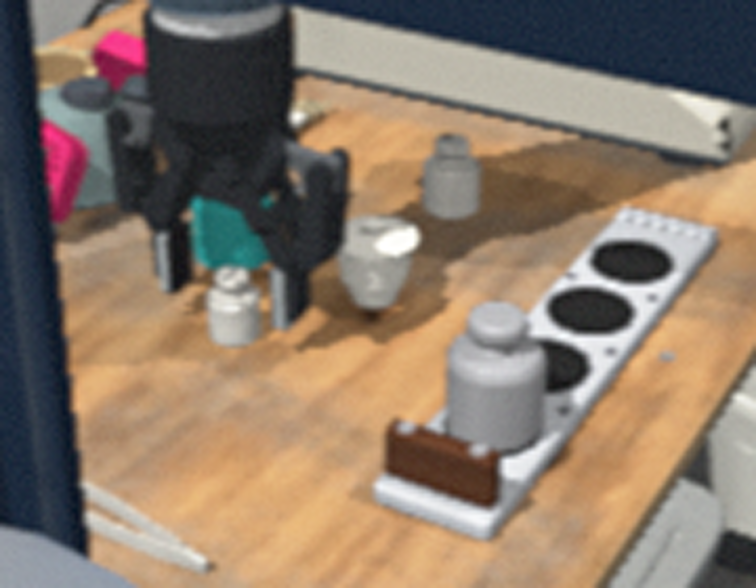

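```bash
python3 -m handwheel '[[60,0,0,0.5,0],[60,0,0,0,0],[140,0,0,0,0],[200,0,0,0,0],[255,0,0,0,0],[255,0,0,0,0],[255,0,0,0,0],[255,0,0,0,0],[255,0,0,0,0]]' 60
```

```text
time_s: 15.92
ee_pos: [0.6354, 0.2849, 0.0046]
orientation: [0.706, 0.708, 0.0, 0.0]
contact_force: [1.0, 0.4, 1.9]
opening: 0.0254
```

```bash
python3 -m handwheel '[[255,0,0,-2,0],[255,0,0,-4,0],[255,0,0,-4,0],[255,0,0,-2,0],[255,0,0,0,0],[255,-2,-3.3,0,0],[255,-2,-3.3,0,0],[255,-2,-3.3,0,0],[255,-2,-3.3,0,0],[255,-1.7,-3.3,0,0],[255,0,0,0,0],[255,0,0,0,0]]'; python3 -m handwheel '[[255,0,0,3,0],[255,0,0,3,0],[255,0,0,0,0],[255,0,0,0,0],[255,0,0,0,0]]'; python3 -c "
from h import *
c=snap('side','pics/s7.png');cv2.imwrite('pics/s7c.png',cv2.resize(c['frame'][150:290,170:350,::-1],None,fx=4.2,fy=4.2,interpolation=cv2.INTER_CUBIC))"
```

```text
time_s: 17.42
ee_pos: [0.4703, 0.1869, 0.1235]
orientation: [0.706, 0.708, -0.0, -0.0]
contact_force: [-0.1, 0.3, -0.8]
opening: 0.026
time_s: 18.05
ee_pos: [0.4718, 0.1882, 0.0656]
orientation: [0.706, 0.708, 0.001, 0.0]
contact_force: [-0.4, 0.6, -0.9]
opening: 0.026
```

View pics/s7c.png

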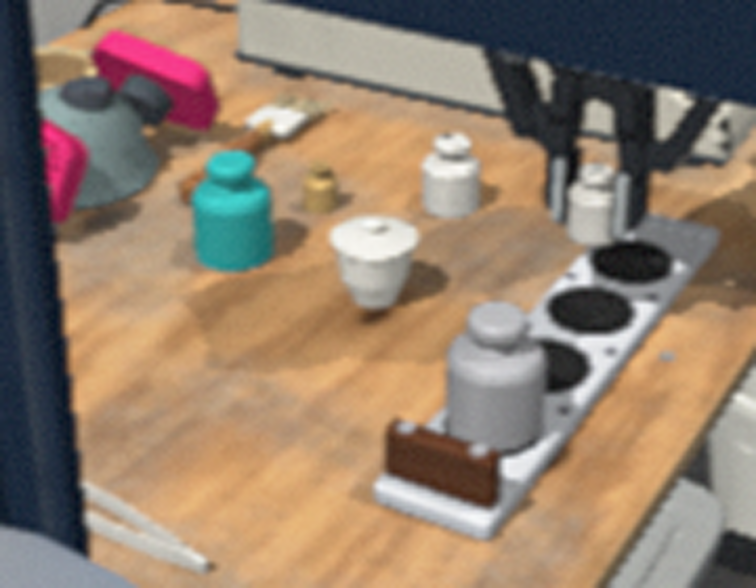

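```bash
python3 -m handwheel '[[255,0,-0.1,2,0],[255,0,0,1.4,0],[255,0,0,0.7,0],[255,0,0,0,0],[255,0,0,0,0],[255,0,0,0.4,0],[255,0,0,0,0],[255,0,0,0,0]]'
```

```text
time_s: 19.1
ee_pos: [0.4696, 0.1874, 0.0195]
orientation: [0.706, 0.708, 0.0, 0.0]
contact_force: [0.1, 0.3, -0.1]
opening: 0.0257
```

```bash
python3 -m handwheel '[[255,0,0,0.1,0],[255,0,0,0,0],[255,0,0,0,0]]'; python3 -m handwheel '[[200,0,0,0,0],[130,0,0,0,0],[60,0,0,0,0],[60,0,0,0,0],[60,0,0,0,0],[60,0,0,-3,0],[60,0,0,-5,0],[60,0,0,-4,0],[60,0,0,0,0],[60,0,0,0,0]]' 40; python3 -c "
from h import *
c=snap('side','pics/s8.png');cv2.imwrite('pics/s8c.png',cv2.resize(c['frame'][150:290,170:350,::-1],None,fx=4.2,fy=4.2,interpolation=cv2.INTER_CUBIC))"
```

```text
time_s: 19.48
ee_pos: [0.4697, 0.1874, 0.0194]
orientation: [0.706, 0.708, -0.0, 0.001]
contact_force: [-2.4, -1.4, 8.2]
opening: 0.0258
time_s: 20.72
ee_pos: [0.4689, 0.1867, 0.1377]
orientation: [0.706, 0.708, -0.001, 0.0]
contact_force: [-0.2, -0.8, 0.4]
opening: 0.0654
```

View pics/s8c.png

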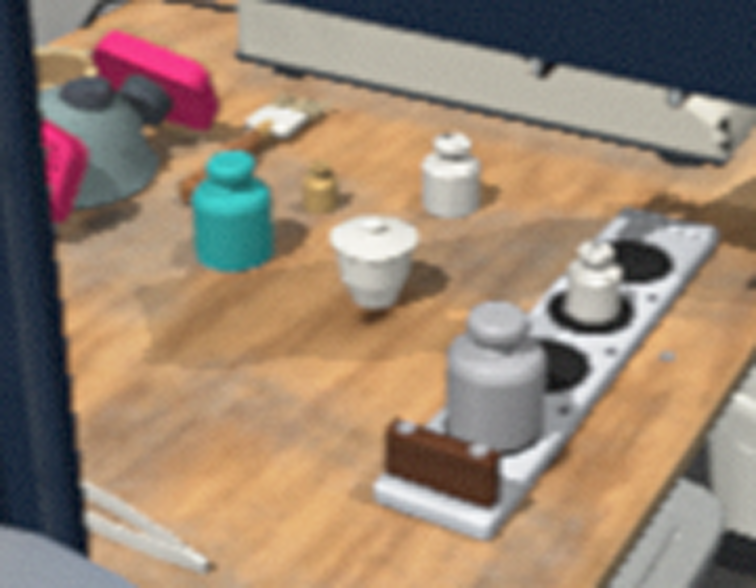

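M stands centred on the third pad, crop (595,295). Next is L at (.604,.096).

```bash
python3 -m handwheel '[[50,-2.2,3.4,0,0],[50,-2.2,3.4,0,0],[50,-2.2,3.4,0,0],[50,-2.4,3.2,0,0],[50,0,0,3,0],[50,0,0,0,0],[50,0,0,0,0],[50,0,0,0,0]]'
```

```text
time_s: 21.78
ee_pos: [0.6036, 0.0987, 0.1092]
orientation: [0.706, 0.708, 0.001, 0.0]
contact_force: [0.1, -0.5, -0.2]
opening: 0.0687
```

```bash
python3 -m handwheel '[[50,-0.2,0.1,3,0],[50,0,0,3,0],[50,0,0,3,0],[50,0,0,0.8,0],[50,0,0,0,0],[50,0,0,0,0],[50,0,0,0,0]]'; python3 -c "
from h import *
c=snap('side','pics/s9.png');cv2.imwrite('pics/s9c.png',cv2.resize(c['frame'][150:290,170:350,::-1],None,fx=4.2,fy=4.2,interpolation=cv2.INTER_CUBIC))"
```

```text
time_s: 22.65
ee_pos: [0.6057, 0.0959, 0.0118]
orientation: [0.706, 0.708, 0.001, 0.001]
contact_force: [-0.4, -0.5, -0.4]
opening: 0.0686
```

View pics/s9c.png

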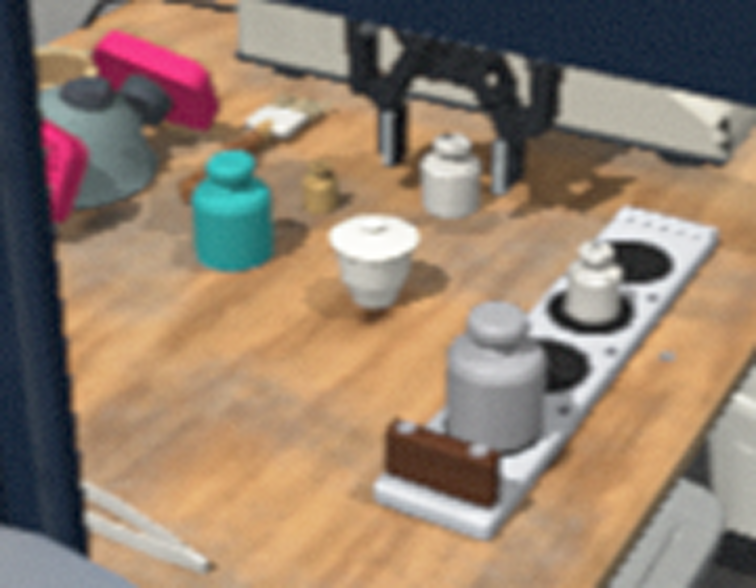

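```bash
python3 -m handwheel '[[50,0,-0.1,0.5,0],[50,0,0,0,0],[120,0,0,0,0],[190,0,0,0,0],[255,0,0,0,0],[255,0,0,0,0],[255,0,0,0,0],[255,0,0,0,0],[255,0,0,0,0]]' 70
```

```text
time_s: 23.82
ee_pos: [0.6039, 0.0958, 0.0057]
orientation: [0.706, 0.708, 0.0, 0.0]
contact_force: [-0.7, -0.3, 4.2]
opening: 0.0325
```

```bash
python3 -m handwheel '[[255,0,0,-2,0],[255,0,0,-4,0],[255,0,0,-4,0],[255,0,0,-3,0],[255,0,0,0,0],[255,3,-2.7,0,0],[255,3,-2.7,0,0],[255,3,-2.7,0,0],[255,3,-2.7,0,0],[255,3.2,-2.7,0,0],[255,0,0,0,0],[255,0,0,0,0]]'; python3 -m handwheel '[[255,0,0,3,0],[255,0,0,3,0],[255,0,0,0,0],[255,0,0,0,0],[255,0,0,0,0]]'; python3 -c "
from h import *
c=snap('side','pics/s10.png');cv2.imwrite('pics/s10c.png',cv2.resize(c['frame'][150:290,170:350,::-1],None,fx=4.2,fy=4.2,interpolation=cv2.INTER_CUBIC))"
```

```text
time_s: 25.32
ee_pos: [0.4676, 0.246, 0.134]
orientation: [0.706, 0.708, -0.001, 0.0]
contact_force: [0.9, 0.4, -1.8]
opening: 0.0325
time_s: 25.95
ee_pos: [0.4696, 0.2477, 0.0766]
orientation: [0.707, 0.708, 0.001, 0.0]
contact_force: [0.5, -0.3, -1.8]
opening: 0.0325
```

View pics/s10c.png

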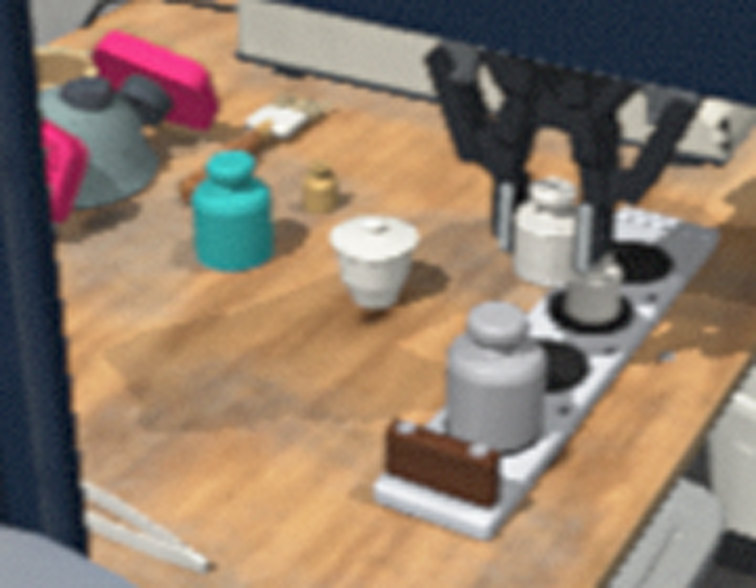

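```bash
python3 -m handwheel '[[255,0,0,2,0],[255,0,0,2,0],[255,0,0,1.1,0],[255,0,0,0,0],[255,0,0,0,0],[255,0,0,0.3,0],[255,0,0,0,0],[255,0,0,0,0]]'
```

```text
time_s: 27.0
ee_pos: [0.4684, 0.2473, 0.0215]
orientation: [0.706, 0.708, 0.0, 0.0]
contact_force: [0.0, -0.2, -1.8]
opening: 0.0325
```

```bash
python3 -m handwheel '[[255,0,0,0.1,0],[255,0,0,0,0],[255,0,0,0.1,0],[255,0,0,0,0],[255,0,0,0,0]]'
```

```text
time_s: 27.62
ee_pos: [0.4685, 0.2474, 0.0206]
orientation: [0.706, 0.708, -0.0, 0.001]
contact_force: [-2.7, -1.9, 8.0]
opening: 0.0329
```

```bash
python3 -m handwheel '[[180,0,0,-0.1,0],[110,0,0,0,0],[50,0,0,0,0],[50,0,0,0,0],[50,0,0,0,0],[50,0,0,-3,0],[50,0,0,-5,0],[50,0,0,-4,0],[50,0,0,0,0],[50,0,0,0,0]]' 40; python3 -c "
from h import *
c=snap('side','pics/s11.png');cv2.imwrite('pics/s11c.png',cv2.resize(c['frame'][150:290,170:350,::-1],None,fx=4.2,fy=4.2,interpolation=cv2.INTER_CUBIC))"
```

```text
time_s: 28.88
ee_pos: [0.4679, 0.2467, 0.1397]
orientation: [0.706, 0.708, -0.001, 0.0]
contact_force: [-0.2, -0.7, 0.4]
opening: 0.0688
```

View pics/s11c.png

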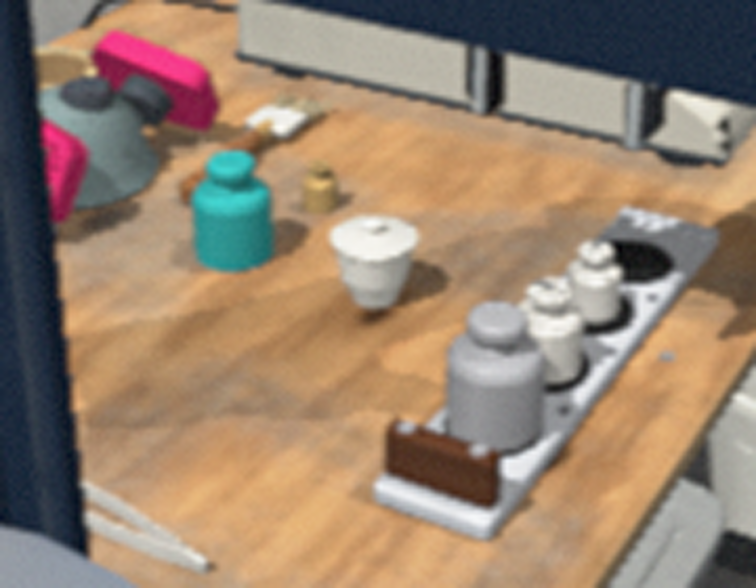

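L stands on the second pad. For S the two views disagree by 5 mm in y, so I'll enlarge it.

```bash
python3 - <<'E'
from h import *
s=load('side')['frame'][:,:,::-1]; t=load('top')['frame'][:,:,::-1]
a=cv2.resize(s[180:210,232:262],(390,390),interpolation=cv2.INTER_NEAREST)
t=cv2.imread('pics/top0.png');b=cv2.resize(t[132:162,287:317],(390,390),interpolation=cv2.INTER_NEAREST)
cv2.imwrite('pics/sz.png',np.hstack([a,b]))
E
```

View pics/sz.png

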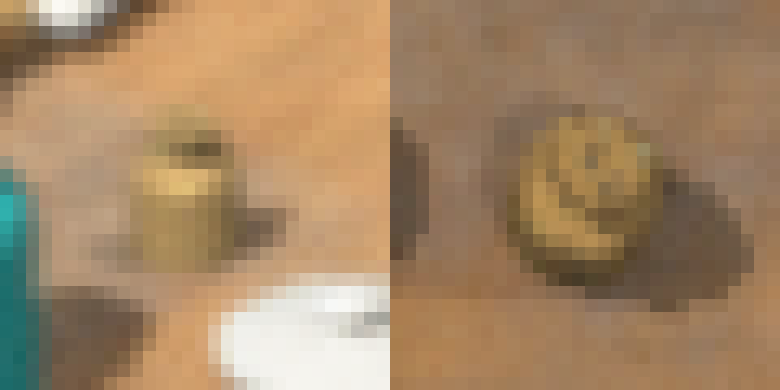

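```bash
python3 - <<'E'
from h import *
s=load('side');t=load('top')
print(fit(s,'s',np.array([242,250.3,188.1,200.8])-.5,(.67,.14)))
print(fit(t,'s',np.array([296.1,307.9,140.5,153.9])-.5,(.67,.14)))
E
python3 -m handwheel '[[100,-2.1,4,0,0],[100,-2.1,4,0,0],[100,-2.1,4,0,0],[100,-2.1,4,0,0],[100,-2.3,4.4,0,0],[100,0,0,3,0],[100,0,0,0,0],[100,0,0,0,0],[100,0,0,0,0]]'
```

```text
(array([0.67295791, 0.13984442]), array([-0.15386962,  0.15490567, -0.37171113,  0.34074486]))
(array([0.67353072, 0.13801259]), array([-0.34005048,  0.33403304, -0.0584891 ,  0.05742878]))
time_s: 30.05
ee_pos: [0.6723, 0.1422, 0.1114]
orientation: [0.706, 0.709, 0.001, 0.0]
contact_force: [0.4, -0.4, 1.5]
opening: 0.0521
```

```bash
python3 -m handwheel '[[100,-0.3,0.1,3,0],[100,0,0,3,0],[100,0,0,3,0],[100,0,0,1.0,0],[100,0,0,0,0],[100,0,0,0,0],[100,0,0,0,0]]'; python3 -c "
from h import *
c=snap('side','pics/s12.png');cv2.imwrite('pics/s12c.png',cv2.resize(c['frame'][150:290,170:350,::-1],None,fx=4.2,fy=4.2,interpolation=cv2.INTER_CUBIC))"
```

```text
time_s: 30.92
ee_pos: [0.6747, 0.1382, 0.012]
orientation: [0.706, 0.708, 0.001, 0.001]
contact_force: [0.1, 0.5, 0.3]
opening: 0.0521
```

View pics/s12c.png

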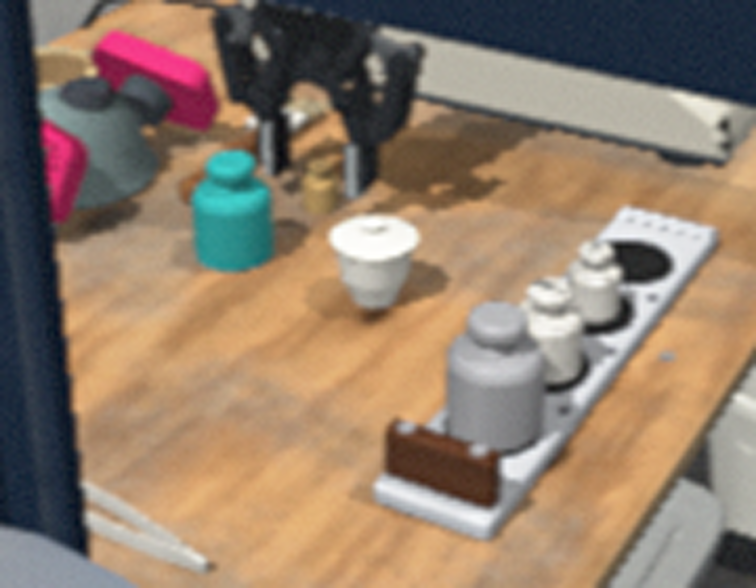

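```bash
python3 -m handwheel '[[100,0,-0.1,0.6,0],[100,0,0,0,0],[100,0,0,0,0],[160,0,0,0,0],[210,0,0,0,0],[255,0,0,0,0],[255,0,0,0,0],[255,0,0,0,0],[255,0,0,0,0]]' 40
```

```text
time_s: 32.1
ee_pos: [0.6728, 0.1379, 0.0046]
orientation: [0.706, 0.708, 0.0, 0.0]
contact_force: [1.1, 1.0, 1.1]
opening: 0.0205
```

```bash
python3 -m handwheel '[[255,0,0,-2,0],[255,0,0,-4,0],[255,0,0,-4,0],[255,0,0,-2,0],[255,0,0,0,0],[255,-0.2,-4,0,0],[255,-0.2,-4,0,0],[255,-0.2,-4,0,0],[255,-0.2,-4,0,0],[255,-0.3,-4.2,0,0],[255,0,0,0,0],[255,0,0,0,0]]'; python3 -m handwheel '[[255,0,0,3,0],[255,0,0,3,0],[255,0,0,0,0],[255,0,0,0,0],[255,0,0,0,0]]'; python3 -c "
from h import *
c=snap('side','pics/s13.png');cv2.imwrite('pics/s13c.png',cv2.resize(c['frame'][150:290,170:350,::-1],None,fx=4.2,fy=4.2,interpolation=cv2.INTER_CUBIC))"
```

```text
time_s: 33.6
ee_pos: [0.4704, 0.1257, 0.1235]
orientation: [0.707, 0.708, -0.0, -0.0]
contact_force: [1.2, -0.6, 0.3]
opening: 0.0205
time_s: 34.22
ee_pos: [0.472, 0.1269, 0.0655]
orientation: [0.706, 0.708, 0.001, 0.001]
contact_force: [-0.0, 0.3, -0.5]
opening: 0.0205
```

View pics/s13c.png

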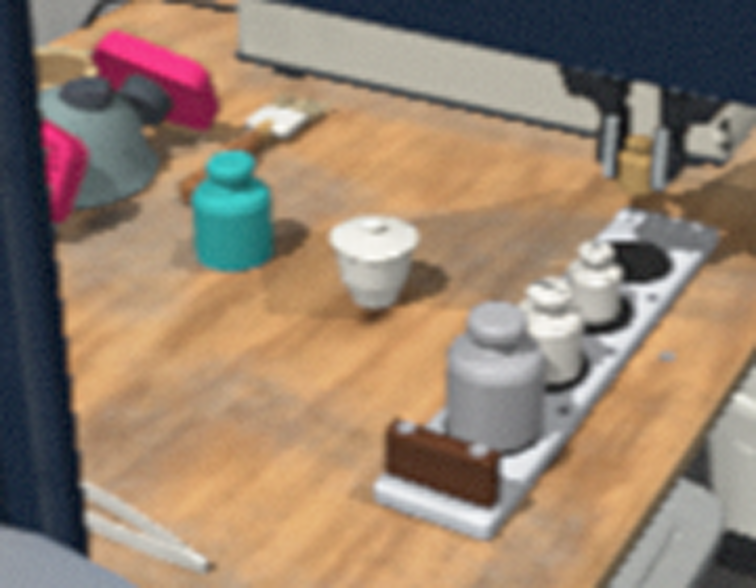

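S is held, crop (635,165), and hangs over the fourth pad.

```bash
python3 -m handwheel '[[255,0,0,2,0],[255,0,0,1.4,0],[255,0,0,0.7,0],[255,0,0,0,0],[255,0,0,0,0],[255,0,0,0.4,0],[255,0,0,0,0],[255,0,0,0,0]]'; python3 -m handwheel '[[255,0,0,0.1,0],[255,0,0,0,0],[255,0,0,0,0]]'
```

```text
time_s: 35.28
ee_pos: [0.4708, 0.1264, 0.0195]
orientation: [0.706, 0.708, 0.0, 0.0]
contact_force: [0.6, 0.3, -0.3]
opening: 0.021
time_s: 35.65
ee_pos: [0.4708, 0.1264, 0.0194]
orientation: [0.706, 0.708, -0.0, 0.001]
contact_force: [-2.0, -0.9, 9.1]
opening: 0.0205
```

```bash
python3 -m handwheel '[[200,0,0,0,0],[150,0,0,0,0],[100,0,0,0,0],[100,0,0,0,0],[100,0,0,0,0],[100,0,0,-3,0],[100,0,0,-5,0],[100,0,0,-5,0],[100,0,0,-5,0],[100,0,0,0,0],[100,0,0,0,0]]' 40; python3 -m handwheel '[[100,-2,-4,0,0],[100,-2,-4,0,0],[100,-5,0,0,0],[100,-5,0,0,0],[100,-5,0,0,4],[100,-5,0,0,8],[100,-4,0,0,8],[100,0,0,0,0],[100,0,0,0,0],[100,0,0,0,0]]'; python3 -c "
from h import *
c=snap('side','pics/s14.png');a=cv2.resize(c['frame'][150:290,170:350,::-1],None,fx=4.2,fy=4.2,interpolation=cv2.INTER_CUBIC);cv2.imwrite('pics/s14c.png',a)
c=snap('top','pics/t14.png');cv2.imwrite('pics/t14c.png',cv2.resize(c['frame'][110:280,130:350,::-1],None,fx=3.6,fy=3.5,interpolation=cv2.INTER_CUBIC))"
```

```text
time_s: 37.02
ee_pos: [0.47, 0.1258, 0.1978]
orientation: [0.706, 0.708, -0.001, 0.0]
contact_force: [-0.2, -0.2, -0.3]
opening: 0.0517
time_s: 38.28
ee_pos: [0.3792, -0.1513, 0.1977]
orientation: [0.818, 0.576, -0.0, -0.001]
contact_force: [0.5, -0.5, 0.9]
opening: 0.0519
```

View pics/s14c.png

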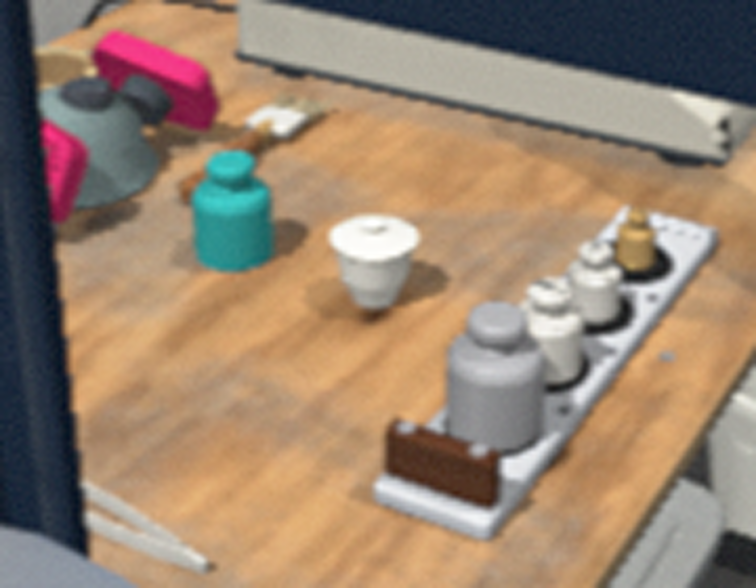

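View pics/t14c.png

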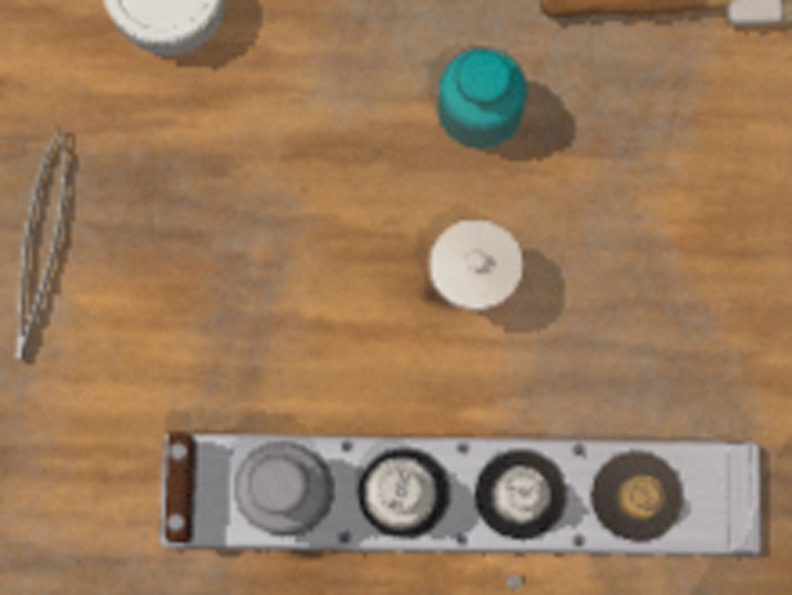

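```bash
python3 - <<'E'
from h import *
c=load('top')
P={'xl':(.4694,.3067),'l':(.4702,.2469),'m':(.4715,.1869),'s':(.4728,.1272)}
for n,b in {'xl':(235,334,440,536),'l':(362,438,456,532),'m':(490,550,464,524),'s':(618,664,471,520)}.items():
    x,f=fit(c,n,np.array([129.5+b[0]/3.6,129.5+b[1]/3.6,109.5+b[2]/3.5,109.5+b[3]/3.5]),P[n],.015); print(n,((x-P[n])*1000).round(1),f.round(1))
bot.finish_job()
E
```

```text
xl [-0.  -0.6] [-0.  0. -0.  0.]
l [-1.6  1.9] [ 0.8 -0.8  0.7 -0.7]
m [-0.9  1.4] [ 0.2 -0.2  0.5 -0.5]
s [-0.8 -0.7] [-0.3  0.3  0.7 -0.7]
the job is handed in; nothing more can be done
```

The four weights stand on the rail in order of size, and I handed the job in at about 38 s of the 96 s allowed. The grey XL is on the pad next to the wooden stop, followed by L, M and the brass S.

- **Placing:** the last top view put each weight's axis within about 2.5 mm of its pad centre, against the 12 mm limit. All four looked upright in both views.
- **Crucible and look-alike:** the crucible appears at the same pixels as at the start. I did not touch the turquoise look-alike.
- **Robot:** it was drawn back clear of everything, and the force reading was about 1 N.
- **Disagreements:** the two cameras differed by 3–4 mm on the pad positions. They first differed by 5 mm in y on S, which an enlarged crop brought down to about 2 mm. No check failed.

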